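Close the controller housing that can take its cover

ROBOT

A 6-joint arm with a two-finger parallel gripper is mounted at the origin on the work surface. World frame = base frame: x ahead of the robot, y to its left, z up, the work surface at z = 0. Lengths are in m, angles in rad, forces in N, time in s.
With the tool pointing down it reaches from about 0.35 to 0.925 m from the base axis. Payload 6.4 kg.
Tool frame: the origin (TCP) lies at the very end of the fingers, on their centre line; the grasp point (between the pads) lies 19 mm behind it; z points along the fingers, y is the direction in which the jaws open and shut (so a half turn about z gives the same grasp; the last joint's range is limited). The gripper opens to 94 mm and grips with 3 to 60 N. Pads are 16 mm wide; open, the fingers measure 119 mm over their backs; the gripper's body (75 mm by 177 mm) begins 78 mm behind the grasp point.
Start: joints at [1.017, 0.245, 1.558, -0, 1.339, -0.174], TCP at [0.241, 0.604, 0.176] pointing down, gripper open.
Joint ranges: [-3.13, 3.13], [-1.02, 2.26], [0.13, 2.54], [-0.95, 4.09], [0.21, 2.88], [-2.74, 2.74]. Speed limits (rad/s): [2.57, 2.57, 3.14, 3.14, 3.14, 3.14].

INTERFACE

Orientations are given as a unit quaternion [w, x, y, z].
In Python, from cell import env, snapshot, camera_params, nets gives the robot as it stands. Calls block until the motion is done:
- env.move_to(position, orientation): joint-space move of the TCP to a pose.
- env.move_linear(position, frame=None, vel=0.15, stop_force=None): straight line of the TCP; frame=None keeps the orientation; vel is the mean speed in m/s. With stop_force (N) it stops when the force on the tool has changed by that much, and returns True; else False.
- env.goto_joints(angles): joint-space move.
- env.gripper_to(opening, squeeze=None): finger opening in m; squeeze is the grip in N (None keeps the last); returns when the fingers have stopped.
- env.dwell(seconds).
- env.ik(position, orientation): joint angles nearest the present ones, or None.
- snapshot(name): name is "side" or "top"; returns (picture, depth): 420x560x3 uint8, red, green, blue; 420x560 float32, m along the optical axis (not along the pixel's ray), 0 where there is no reading.
- camera_params(name): a dict with "K" (3x3 intrinsics, pixels), "cam_to_world" (4x4, takes a point from camera to world coordinates). Camera axes: x right, y up, looking along -z (the intrinsics and any distortion apply to the point x, -y, -z); pixel columns grow to the right and rows downward; lengths in m; the calibration is good to about 2 mm. A picture is of the moment at which its call begins. camera_params takes no time and is no camera call.
A pose or a line that the arm cannot do raises env.Unreachable and nothing moves.
- env.sign_off(): hands the job in, once; it reports no verdict.
Trained networks look in the newest picture that a camera, given by its name, has taken for a name from the list of things; names that differ only in an ending like _2 or _b are one class to them, and where a whole thing is asked for, a point or a joint stands for the part that bears it (a point fixed in the world has none). Each returns a list of dicts, best first, with "conf" (0 to 1); they miss things now and then, are a little off and sometimes report something else, mostly with a low value. They report only what shows in the picture. A call takes as long as a camera call. They do not tell look-alikes from the thing itself.
- nets.search_frame(name, camera): "xyz" ([x, y, z] in m, in world coordinates, good to about 4 mm: the middle of the surface that is visible of it).
- nets.tip_of(name, camera): "xyz" ([x, y, z] in m, in world coordinates, good to about 4 mm: a listed point, or the origin of a listed thing).
Readings, each from a call of its own:
- env.current_time_s(): time.
- env.current_joint_positions(): joint angles.
- env.current_qvel(): joint speeds.
- env.current_joint_torque(): joint torques, N m.
- env.current_eef_pos(): TCP position.
- env.current_tcp_rot(): TCP orientation.
- env.current_wrist_force(): force on the tool from outside, world axes, zero at the start.
- env.current_wrist_torque(): the same for the moment, N m.
- env.current_gripper_width(): finger opening in m.
Only numpy, scipy, OpenCV 4.12 (cv2) and the standard library are available. Lean on these libraries where they do the work, as an engineer would, in place of code of your own. Each camera call takes 0.05 s, during which the arm holds its last target.

TASK

Two open aluminium controller housings of the same size are screwed to the repair bench; in one of them two tall black capacitors stick up past the rim, in the other everything sits below the rim. Take the large finned aluminium cover lying loose on the bench and close the housing whose contents all sit below the rim. Set the cover down rather than drop it, so that it lies flat and fully home on the rim, square with the housing, and let go of it.

Things in the scene. Friction and masses are not known exactly. Their poses are not given: they have to be found in the camera images.
- cover_grip (a point): Centre of the fin block on the loose aluminium cover. Plate 172 (x) x 132 (y) x 4 mm; rigid fin block in its middle 80 (x) x 36 (y) x 44 mm high, gripped across its 36 mm (y). Point: half-way up the fins, 22 mm above the plate's top. Lip under the plate: frame 128 x 86 mm outside, 8 mm deep; it rests on it, point 34 mm above its lower edge. z up; half-turn symmetric. About 0.35 kg.
- low_housing_rim (a point): Centre of the mouth, level with the rim's top, of the housing to close: fixed box 160 (x) x 120 (y) x 50 mm high, 6 mm walls, green board inside, low ears, black connector on the +x end reaching out 22 mm, 14 mm below the rim. Contents end 20 mm below the rim. The lip enters the mouth with 10 mm spare all round; seated, cover_grip is 26 mm above this point. z up; cover fits either way round.
- tall_housing_rim (a point): Same point of the other fixed housing, alike except that its two black capacitors (26 mm across) stand 30 mm above the rim: the cover cannot seat there, it stays open. The housings and the cover lie in any of three places side by side, about 330 mm apart, turned up to 30 degrees; loose items up to 40 mm high lie between them. z up.
Things that resemble listed ones, but are neither listed nor needed, are in the scene too. What is shaped like the part that bears cover_grip but turquoise is not meant.

How it is judged:
At the end, for the whole second after the job is handed in: The cover is right way up, released and at rest on the housing with the low contents: its plate down on the rim (within 3.5 mm in height, level within 2 degrees), centred within 18 mm and square with the housing within 15 degrees, either way round (z of cover_grip in the frame of low_housing_rim below 0.0295 m and horizontal distance between cover_grip and low_housing_rim below 0.018 m and angle between the x axis of cover_grip and the x axis of low_housing_rim, either way round below 0.27 rad and angle between cover_grip's own z axis and vertical below 0.035 rad and linear speed of cover below 0.02 m/s); the robot touches nothing.
It fails at once if the cover is dropped (falls freely faster than 0.6 m/s, about 18 mm of fall) (linear speed of cover above 0.6 m/s and contact force between cover and the arm below 0.05 N and contact force between cover and the fingers below 0.05 N).
It also fails if it takes over 48 s, if anything falls off the work surface, if the arm or the gripper's body presses on something with over 40 N, if the wrist force passes 120 N, or if a joint passes its speed limit or range.

## Working session

There is one attempt and no reset: what is moved stays moved. The work goes in short steps, each a Python script; the robot and the scene stay as the last script left them, time stands still between calls to the robot, and variables do not carry over. Pictures are saved under pics/ and viewed, and the job is handed in when it is done.

```bash
ls; mkdir -p pics
python3 - <<'E'
from cell import env, snapshot, camera_params, nets
import cv2,numpy as np
for c in ("top","side"):
    p,d=snapshot(c); cv2.imwrite(f"pics/{c}0.png",p[:,:,::-1]); np.save(f"pics/{c}0.npy",d)
    q=camera_params(c); print(c,q["K"].tolist() if hasattr(q["K"],'tolist') else q["K"]); print(np.round(q["cam_to_world"],3),[k for k in q])
    for n in ("cover_grip","low_housing_rim","tall_housing_rim"):
        print(n,[(np.round(r["xyz"],3).tolist(),round(r["conf"],2)) for r in nets.tip_of(n,c)])
print(env.current_time_s())
E
```

```text
pics
top [[405.0152961548936, 0.0, 284.05646053751747], [0.0, 405.0152961548936, 207.64772537885196], [0.0, 0.0, 1.0]]
[[-0.018  0.99  -0.138  0.29 ]
 [-1.    -0.019 -0.002 -0.019]
 [-0.005  0.138  0.99   1.129]
 [ 0.     0.     0.     1.   ]] ['K', 'cam_to_world']
cover_grip [([0.514, -0.307, 0.035], 0.65), ([0.271, -0.39, 0.035], 0.58)]
low_housing_rim [([0.492, 0.353, 0.048], 0.95)]
tall_housing_rim [([0.508, 0.013, 0.048], 0.89)]
side [[394.83581772030766, 0.0, 280.7188124892215], [0.0, 394.83581772030766, 211.45431942381651], [0.0, 0.0, 1.0]]
[[ 0.785  0.391 -0.481 -0.008]
 [-0.62   0.515 -0.592 -0.578]
 [ 0.016  0.763  0.647  0.685]
 [ 0.     0.     0.     1.   ]] ['K', 'cam_to_world']
cover_grip [([0.51, -0.31, 0.036], 0.94), ([0.268, -0.391, 0.036], 0.76)]
low_housing_rim [([0.491, 0.348, 0.05], 0.95)]
tall_housing_rim []
0.4
```

View pics/top0.png

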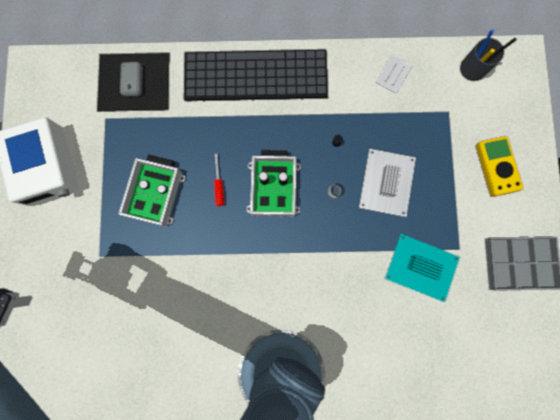

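View pics/side0.png

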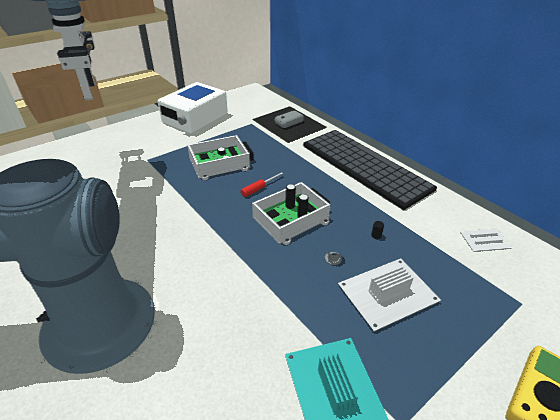

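The top picture shows the low housing at px (152,190), all contents below the rim. The housing with two tall capacitors is at (273,185). The grey finned cover is at (388,182) and the turquoise look-alike at (423,267). Candidates for the cover are (388,182) and (423,267); I choose the grey aluminium one at (388,182). Next I measure the orientations from the depth data and check a crop.

```bash
cat > h.py <<'E'
import numpy as np,cv2
from cell import camera_params
def cloud(d,c):
    q=camera_params(c);K=np.array(q["K"]);T=np.array(q["cam_to_world"])
    v,u=np.mgrid[:d.shape[0],:d.shape[1]]
    P=np.stack([(u-K[0,2])/K[0,0]*d,-(v-K[1,2])/K[1,1]*d,-d],-1)
    W=P@T[:3,:3].T+T[:3,3]; W[d<=0]=np.nan
    return W
def rect(W,c,r,zlo,zhi,mask=None):
    m=(np.hypot(W[...,0]-c[0],W[...,1]-c[1])<r)&(W[...,2]>zlo)&(W[...,2]<zhi)
    if mask is not None: m&=mask
    p=W[m]; (cx,cy),(w,h),a=cv2.minAreaRect(p[:,:2].astype(np.float32)*1000)
    if w<h: a+=90;w,h=h,w
    a=(a+90)%180-90
    return len(p),np.round([cx,cy,w,h,a],1).tolist(),np.round(np.percentile(p[:,2],[5,50,95])*1000,1).tolist()
E
python3 - <<'E'
from h import *
for c in("top","side"):
    W=cloud(np.load(f"pics/{c}0.npy"),c)
    img=cv2.imread(f"pics/{c}0.png")
    print(c,"mat",np.nanmedian(W[200:220,330:360,2]) )
    print("plate",rect(W,(.512,-.308),.13,.007,.02))
    print("fins",rect(W,(.512,-.308),.08,.035,.07))
    print("rim low",rect(W,(.492,.35),.11,.044,.06))
    print("low >60",(W[(np.hypot(W[...,0]-.492,W[...,1]-.35)<.11)][:,2]>.06).sum())
    print("rim tall",rect(W,(.508,.013),.11,.044,.056))
    print("tall>60",(W[(np.hypot(W[...,0]-.508,W[...,1]-.013)<.11)][:,2]>.06).sum())
img=cv2.imread("pics/top0.png")
a=cv2.resize(img[130:240,340:470],None,fx=3,fy=3,interpolation=2);b=cv2.resize(img[130:240,90:220],None,fx=3,fy=3,interpolation=2)
cv2.imwrite("pics/crop1.png",np.hstack([a,b]))
E
```

```text
top mat 0.001413837814110419
plate (2357, [510.3, -318.5, 232.9, 218.4, -74.6], [9.3, 12.9, 16.5])
fins (444, [512.6, -308.4, 80.8, 37.6, -12.3], [37.7, 53.7, 59.6])
rim low (529, [494.0, 350.2, 160.1, 122.6, -15.3], [45.5, 50.4, 54.2])
low >60 0
rim tall (484, [504.0, 12.1, 161.3, 119.1, -1.3], [46.1, 50.4, 53.8])
tall>60 169
side mat 0.0022928076697412703
plate (3061, [510.5, -307.4, 173.5, 134.1, -12.4], [11.7, 13.7, 15.8])
fins (785, [510.4, -307.7, 82.1, 38.6, -12.7], [38.7, 54.6, 58.8])
rim low (422, [491.7, 351.4, 160.8, 127.4, -15.2], [44.5, 49.9, 53.2])
low >60 0
rim tall (645, [502.0, 11.6, 162.3, 122.2, -2.8], [44.8, 50.4, 53.4])
tall>60 223
```

View pics/crop1.png

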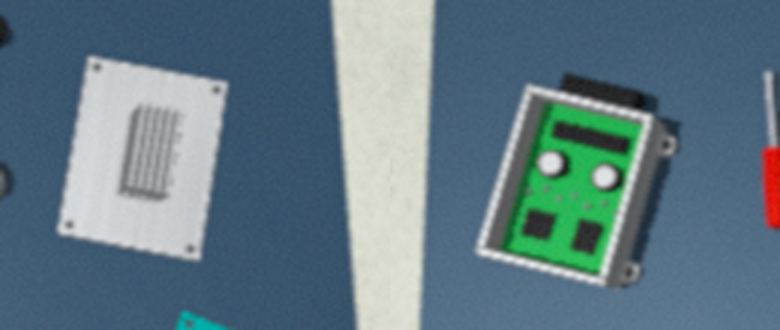

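The crop confirms it. On the left is the grey finned cover, 4 screws, at about -12.4°. On the right is the housing with everything below the rim, at about -15.2°. Its size of 160x122 and rim at 50 mm match the description, and nothing rises above 60 mm. The cover's 173x134 plate and 81x38 fin block also match.

```bash
cat >> h.py <<'E'
def quat(deg):
    from scipy.spatial.transform import Rotation as R
    c,s=np.cos(np.radians(deg)),np.sin(np.radians(deg))
    q=R.from_matrix(np.array([[c,s,0],[s,-c,0],[0,0,-1]])).as_quat()
    return [q[3],q[0],q[1],q[2]]
E
python3 - <<'E'
from h import *
from cell import env,snapshot
print(env.current_tcp_rot())
for x,y,z,a in((.5112,-.308,.18,-12.4),(.5112,-.308,.019,-12.4),(.493,.351,.2,-15.2),(.493,.351,.06,-15.2)):
  for f in(0,180): print(a+f,env.ik([x,y,z],quat(a+f)))
q=quat(-12.4)
env.move_to([.5112,-.308,.18],q)
env.move_linear([.5112,-.308,.07],vel=.12)
s=env.move_linear([.5112,-.308,.019],vel=.06,stop_force=8)
print(s,env.current_eef_pos(),env.current_wrist_force())
env.gripper_to(.0,squeeze=45)
print(env.current_gripper_width(),env.current_wrist_force())
env.move_linear([.5112,-.308,.05],vel=.05)
env.dwell(.2)
print(env.current_gripper_width(),env.current_wrist_force(),env.current_wrist_torque(),env.current_time_s())
p,d=snapshot("side"); cv2.imwrite("pics/side1.png",p[:,:,::-1]); np.save("pics/side1.npy",d)
E
```

```text
[-5.18691629e-05  1.88773246e-01  9.82020695e-01 -1.15320977e-04]
-12.4 [-7.32064023e-01  1.18693892e-01  1.69397267e+00 -4.44089210e-16
  1.32892609e+00  1.05515313e+00]
167.6 [-7.32064023e-01  1.18693892e-01  1.69397267e+00 -4.44089210e-16
  1.32892609e+00 -2.08643952e+00]
-12.4 [-7.32064023e-01  3.11163137e-01  1.78884666e+00 -4.44089210e-16
  1.04158286e+00  1.05515313e+00]
167.6 [-7.32064023e-01  3.11163137e-01  1.78884666e+00 -4.44089210e-16
  1.04158286e+00 -2.08643952e+00]
-15.2 [ 4.31563709e-01  1.22070249e-01  1.65324452e+00 -4.44089210e-16
  1.36627788e+00  2.26765008e+00]
164.8 [ 4.31563709e-01  1.22070249e-01  1.65324452e+00 -4.44089210e-16
  1.36627788e+00 -8.73942571e-01]
-15.2 [ 4.31563709e-01  2.70112738e-01  1.75322071e+00 -4.44089210e-16
  1.11825921e+00  2.26765008e+00]
164.8 [ 4.31563709e-01  2.70112738e-01  1.75322071e+00 -4.44089210e-16
  1.11825921e+00 -8.73942571e-01]
False [ 0.51149851 -0.30827402  0.0194192 ] [-1.78248788  0.84004246  0.02974052]
0.035382712637756275 [-0.52559995  0.41144814  0.17880325]
0.035463697230008216 [ 0.35191623  1.07794325 -3.2309942 ] [0.0082036  0.1237384  0.00696495] 7.6917
```

```bash
sleep 1; ls pics
```

```text
crop1.png
side0.npy
side0.png
side1.npy
side1.png
top0.npy
top0.png
```

The cover is held: width is 35.4 mm and it weighs about 3.3 N. Next I lift it high, swing across and hover above the housing, then look.

Run:
```python
from h import *
from cell import env,snapshot
env.move_linear([.5112,-.308,.21],vel=.15)
env.move_to([.493,.351,.21],quat(-15.2))
env.move_linear([.493,.351,.11],vel=.1)
env.dwell(.2)
print(env.current_eef_pos(),env.current_gripper_width(),env.current_wrist_force(),env.current_time_s())
for c in("top","side"):
    p,d=snapshot(c); cv2.imwrite(f"pics/{c}2.png",p[:,:,::-1]); np.save(f"pics/{c}2.npy",d)
    W=cloud(d,c)
    print(c,rect(W,(.493,.351),.13,.095,.112))
a=cv2.imread("pics/top2.png")[100:280,60:260];b=cv2.imread("pics/side2.png")[60:240,130:330]
cv2.imwrite("pics/c2.png",cv2.resize(np.hstack([a,b]),None,fx=2,fy=2))
```

```text
[0.49340962 0.35120741 0.11072659] 0.03533870524672141 [-0.10205697  0.03473559 -2.99064997] 12.6583
top (1786, [494.8, 349.6, 172.4, 134.4, -15.0], [101.6, 104.7, 107.8])
side (1014, [491.8, 349.0, 172.2, 136.5, -15.4], [103.0, 105.2, 107.6])
```

View pics/c2.png

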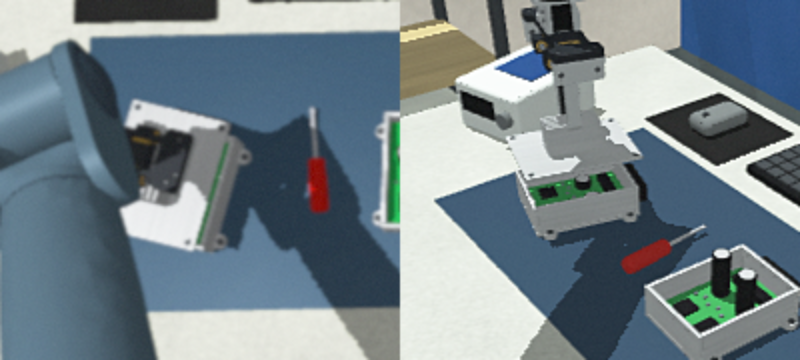

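The picture shows the held cover hovering level and square above the low housing. The measured cover and housing centres agree within 2.5 mm and 0.3°. I lower it gently until contact.

Run:
```python
from h import *
from cell import env,snapshot
env.move_linear([.493,.352,.07],vel=.06)
s=env.move_linear([.493,.352,.058],vel=.015,stop_force=4)
print(s,env.current_eef_pos(),env.current_wrist_force(),env.current_gripper_width())
```

```text
True [0.49298306 0.35196726 0.06096813] [-0.32568455  0.15392713  4.15157932] 0.035202444061867476
```

Contact came at 61.0 mm; I expected about 61.

Run:
```python
from h import *
from cell import env,snapshot,nets
env.gripper_to(.06)
env.dwell(.2)
env.move_linear([.493,.352,.2],vel=.12)
env.move_to([.35,.0,.35],quat(0)) if env.ik([.35,0,.35],quat(0)) is not None else print("no ik")
print(env.current_gripper_width(),env.current_wrist_force(),env.current_time_s())
for c in("top","side"):
    p,d=snapshot(c); cv2.imwrite(f"pics/{c}3.png",p[:,:,::-1])
    W=cloud(d,c)
    print(c,rect(W,(.493,.351),.13,.048,.062),rect(W,(.493,.351),.07,.08,.13))
    m=(np.hypot(W[...,0]-.493,W[...,1]-.351)<.12)&(W[...,2]>.048)&(W[...,2]<.062);P=W[m]
    A=np.c_[P[:,:2]-[.493,.351],np.ones(len(P))];print("plane",np.linalg.lstsq(A,P[:,2],rcond=None)[0])
    print([(np.round(r["xyz"],3),r["conf"]) for r in nets.tip_of("cover_grip",c)])
a=cv2.imread("pics/top3.png")[100:280,60:260];b=cv2.imread("pics/side3.png")[60:240,130:330]
cv2.imwrite("pics/c3.png",cv2.resize(np.hstack([a,b]),None,fx=2,fy=2))
```

```text
0.060095414168444536 [-0.07913052 -0.09699321  1.23334967] 17.8
top (2480, [494.4, 351.1, 171.9, 134.4, -15.2], [51.7, 55.1, 58.4]) (505, [494.3, 350.6, 80.2, 39.9, -14.7], [85.8, 96.5, 101.1])
plane [-0.00047402 -0.00050199  0.05508538]
[(array([0.493, 0.354, 0.076]), 0.93), (array([ 0.273, -0.391,  0.036]), 0.74)]
side (1011, [491.9, 351.2, 172.0, 136.7, -15.5], [53.1, 55.6, 58.0]) (329, [491.5, 350.7, 80.5, 41.6, -16.5], [82.4, 97.0, 100.9])
plane [0.0030684  0.00704604 0.05571382]
[(array([ 0.271, -0.39 ,  0.038]), 0.81), (array([0.492, 0.35 , 0.078]), 0.71)]
```

View pics/c3.png

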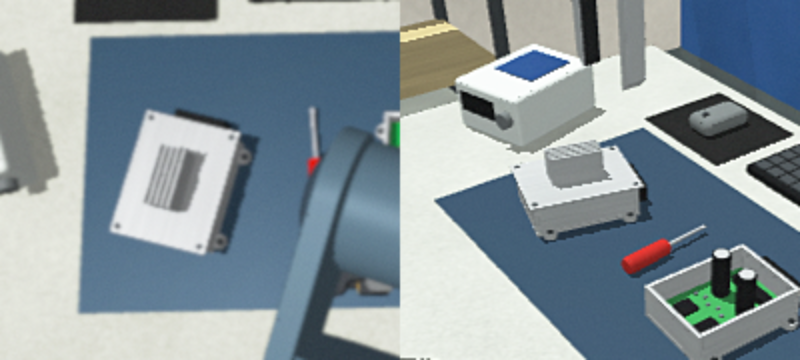

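The cover sits flush on the low housing. Its plate top is at 55 mm, it is level within 0.4°, centred within 1–2 mm and square, and the robot is clear.

```bash
python3 -c "
from cell import env
env.sign_off()"
```

```text
the job is handed in; nothing more can be done
```

The grey finned cover is on the housing with the low contents, and I let go of it and handed the job in. I gripped it by its fins, carried it over the housing with the tall capacitors, and lowered it until it touched the rim. Contact came at a tool height of 61.0 mm, about where I expected it.

**Last checks, about 17.8 s on the robot's clock:**
- **Height:** the plate top measured 55.1 mm (top camera) and 55.7 mm (side camera). It should be about 54–55 mm when seated.
- **Level:** the fitted plane was tilted by less than 0.5°.
- **Centring:** the cover is within about 1 mm of the housing centre measured before closing.
- **Squareness:** it is within about 0.3° by the plate outline. The coarser fin-block outline in the side camera gave about 1.3°.
- **Clearance:** the gripper was open and well away from everything.

No check failed. The only disagreements were about 2–3 mm between the two cameras, which is calibration-sized. The networks also kept reporting the turquoise look-alike as a cover; I ignored that.

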